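# Clear the offcut, then feed the blank

## Robot

A 6-joint arm with a two-finger parallel gripper is mounted at the origin on the work surface. World frame = base frame: x ahead of the robot, y to its left, z up, the work surface at z = 0. Lengths are in mm, angles in rad, forces in N, time in s.
With the tool pointing down it reaches from about 350 to 975 mm from the base axis. Payload 7.1 kg.
Tool frame: the origin (TCP) lies at the very end of the fingers, on their centre line; the grasp point (between the pads) lies 19 mm behind it; z points along the fingers, y is the line along which they close (so a half turn about z gives the same grasp; the last joint's range is limited). The gripper opens to 88 mm and grips with 3 to 60 N. Pads are 20 mm wide; open, the fingers measure 115 mm over their backs; the gripper's body (75 mm by 178 mm) begins 61 mm behind the grasp point.
Start: joints at [-1.209, 0.423, 1.63, -0, 1.089, -0.019], TCP at [232.306, -580.206, 222.675] pointing down, gripper open.
Joint ranges: [-3, 3], [-0.9, 2.11], [0.09, 2.58], [-1.31, 4.45], [0.11, 2.69], [-2.54, 2.54]. Speed limits (rad/s): [2.39, 2.39, 3.01, 3.14, 3.14, 3.14].

## Interface

Orientations are given as a rotation vector (axis times angle).
In Python, from workcell import ctrl, optics gives the robot as it stands.
- The arm moves only by the shell command python3 -m jog 'ROWS'. ROWS is JSON, a list of rows, each a list of 7 numbers: the shift along the tool's x, y, z in units of 40 mm (1.0 is 40 mm), then the turn, a rotation vector about the tool's x, y, z in units of 6 degrees (1.0 is 6 degrees), then the opening, from 0 (shut) to 1 (fully open). A call has 1 to 20 rows; each row shifts and turns the commanded pose from where the row before left it, along the tool's axes as they then stand; what a row does not reach is not made up. A row lasts 1/10 s, in which the tool goes at most 50 mm and 8.59 degrees, less where a joint would pass 70% of its speed; a pose out of reach is approached as far as the arm can. A call is refused whole if a number of a shift passes 1 or a number of a turn 1, either way. A call with a gripper value outside its range is refused whole. The fingers move at their own pace and stop on an object; the grip force is fixed at half the most. Time passes only in rows, so rows that do not move let the fingers close. It gives the time, the measured TCP pose, the force, the opening and the grip force at its end, in the units of the state.
- ctrl.get_obs(): the state, without advancing time (a new reading comes with each control period).
- optics.get_image(name): name is "scene" or "side" or "wrist"; returns the picture (384x512x3 uint8, red, green, blue); there is no depth.
- optics.camera_model(name): a dict with "fov_y" (degrees; the focal length in pixels is half the picture's height over the tangent of half this angle, whatever the lens; pixels are square), "cx", "cy" (the principal point, pixels), "view" (4x4, takes a point from world to camera coordinates); the wrist camera has in their place "hand_eye" (4x4, takes a point from camera to tool coordinates, whose origin is the TCP and whose axes are the flange's). Camera axes: x right, y up, looking along -z (the intrinsics and any distortion apply to the point x, -y, -z); pixel columns grow to the right and rows downward; lengths in mm; the calibration is good to about 2 mm. A picture is of the moment at which its call begins: read the wrist's pose just before it. camera_model takes no time and is no camera call.
- ctrl.close_job(): hands the job in; it is judged then, once.
Trained networks look in the newest picture that a camera, given by its name, has taken for a name from the list of things; names that differ only in an ending like _2 or _b are one class to them, and where a whole thing is asked for, a point or a joint stands for the part that bears it (a point fixed in the world has none). Each returns a list of dicts, best first, with "conf" (0 to 1); they miss things now and then, are a little off and sometimes report something else, mostly with a low value. They report only what shows in the picture. A call takes as long as a camera call. They do not tell look-alikes from the thing itself.
- optics.masks_of(target, camera): "pixels" (384x512 bool, what is visible of it) and "extent" ([centre column, centre row, width, height] in pixels, round what is visible of it).
The state is a dict: "t": time; "qpos": joint angles; "qvel": joint speeds; "joint_torque": joint torques, N m; "ee_pos": TCP position; "orientation": TCP orientation; "ft_force": force on the tool from outside, world axes, zero at the start; "moment": the same for the moment, N m; "width": finger opening in mm; "grasp_force": force on a finger pad.
Only numpy, scipy, OpenCV 4.12 (cv2) and the standard library are available. Lean on these libraries where they do the work, as an engineer would, in place of code of your own. Each camera call takes 0.05 s, during which the arm holds its last target. There are 200 camera calls.

## Task

A bar offcut is lying across the rails of the hand-lever feeder, in front of the square blank. First clear it off the rails, so that it lies flat in the scrap tray built onto the feeder's far side (it can simply be pushed across), without shoving it into the blank. Then swing the sprung lever all the way to its stop, hold it there for a moment so that the blank is fed up to the end stop, and let go so that the lever springs back home; only the lever may move the blank (do not touch it), and leave the bottle, wrench and jar where they are.

Things in the scene. Friction and masses are not known exactly. Their poses are not given: they have to be found in the camera images.
- feeder: Fixed hand-lever feeder. Origin: on the bench under the middle of its bed; y = feed direction, x = across, to the scrap tray (away from the robot). Bed 90 mm wide, y = -280 to +85 mm, top 15 mm above the bench. Two rails, x = 32 to 40 mm on either side, y = -130 to +76 mm, tops 27 mm above the bench. Green gear housing y = -280 to -145 mm, 90 wide, 60 high.
- tray_mid (a point): Centre of the inner floor of the scrap tray on the feeder, 5 mm above the bench, axes as the feeder's. The tray is inside 155 mm (x) by 210 mm (y); walls 5 mm thick reach 30 mm above the bench on three sides, the side toward the rails is open over the bed (bed edge 77 mm from this point in -x).
- stop (a point): Middle of the end stop's face that the blank comes up against, at bed-top height (15 mm above the bench), axes as the feeder's. The stop is a cross bar between the rails, as high as the rails (12 mm above the bed). A blank touching it has its centre at y = -30 mm in this frame.
- pivot (a point): On the lever's vertical pivot axis, 67 mm above the bench; fixed to the feeder, axes as the feeder's. The lever drives a steel ram out of the gear housing that pushes the blank along +y: ram face at y = -130 mm of the feeder with the lever home, +2 mm with it at its stop.
- handle (a point): On the axis of the lever's upright round black handle, 24 mm diameter, 105 mm above the bench; the handle reaches from 72 to 134 mm above the bench. It moves with the lever in a level arc of 120 mm radius about the pivot.
- lever (a joint): Lever angle in rad: 0 at home, 1.0 at its stop. It grows anticlockwise seen from above (the handle, on the -y end of the feeder, swings away from the robot, +x of the feeder). A spring brings it home when let go; about 4 to 8 N at the handle swings it, and the stop is felt as a firm end.
- offcut: Loose offcut of steel box section with closed ends, 110 mm long (its x) by 45 mm wide (its y) by 28 mm high, 0.35 kg. Origin: centre of its underside. It starts flat on top of the two rails, roughly square across them, its underside 27 mm above the bench.
- blank: Loose square aluminium block 60 x 60 mm, 55 mm high, dark round bore mark on top, 0.5 kg. Origin: centre of its underside. It stands on the bed between the rails, just in front of the ram.
- oil: Bystander: standing grey bottle, 60 mm diameter, 150 mm high, origin under its centre.
- wrench: Bystander: steel wrench 160 mm long lying on the bench between the feeder and the robot, origin at the underside of its middle, length along its x.
- grease: Bystander: standing jar, 70 mm diameter, 70 mm high, beyond the feeder beside the scrap tray, origin under its centre.
There are look-alikes about, which are no part of the job. Several things have the shape of the offcut; the one meant has the colours described above. What is shaped like the blank but yellow is not meant.

How it is judged:
By the outcome, as a careful person would: the job done as asked, in the order asked, and still so for the second after the job is handed in, with the robot touching nothing.
It also fails if it takes over 54 s, if anything falls off the work surface, if the arm or the gripper's body presses on something with over 40 N, if the wrist force passes 120 N, or if a joint passes its speed limit or range.

## Working session

There is one attempt and no reset: what is moved stays moved. The work goes in short steps, Python scripts to look and compute and a shell command to move; the robot and the scene stay as the last step left them, time stands still between calls to the robot, and variables do not carry over. Pictures are saved under pics/ and viewed, at most 10 in all, crops included, and the job is handed in when it is done.

```bash
ls; mkdir -p pics; python3 - <<'E'
from workcell import ctrl, optics
import cv2, numpy as np
o=ctrl.get_obs(); print(o)
for n in ["scene","side"]:
    im=optics.get_image(n); cv2.imwrite(f"pics/{n}0.png",im[:,:,::-1])
    m=optics.camera_model(n); print(n,m)
print(optics.camera_model("wrist"))
a=cv2.imread("pics/scene0.png");b=cv2.imread("pics/side0.png")
E
```

```text
pics
{'t': 0.0, 'qpos': array([-1.20898531e+00,  4.23838469e-01,  1.63067187e+00,  3.66253041e-05,
        1.08857922e+00, -1.90354280e-02]), 'qvel': array([-3.50357921e-06,  1.77937732e-03,  1.22058297e-04, -1.04129840e-03,
       -2.42915354e-04,  1.19952132e-03]), 'joint_torque': array([-1.45229329e-03, -5.44637990e+01, -2.73668557e+01,  6.42918237e-02,
        2.27236538e-02, -1.15460157e-04]), 'ee_pos': array([ 232.13732947, -579.7070662 ,  221.91029268]), 'orientation': array([-3.08335720e+00, -5.94316885e-01,  3.50648935e-04]), 'ft_force': array([ 0.09852025,  0.71631643, -0.30779635]), 'moment': array([-0.03203095,  0.00047024, -0.04321365]), 'grasp_force': 0.0, 'width': 87.99925959626603}
scene {'fov_y': 53.08559357539766, 'cx': 257.2568301149374, 'cy': 189.632328595484, 'view': array([[ 4.41715078e-01,  8.97138901e-01,  5.43895519e-03,
        -3.58422778e+02],
       [-6.91691938e-01,  3.36687848e-01,  6.38908097e-01,
         2.69023532e+02],
       [ 5.71358078e-01, -2.85977421e-01,  7.69263844e-01,
        -1.33629110e+03],
       [ 0.00000000e+00,  0.00000000e+00,  0.0
[... 210 characters left out ...]
02e+02],
       [ 1.73651205e-01, -6.58202160e-01,  7.32540221e-01,
        -6.94549051e+01],
       [-1.62066845e-01,  7.14599827e-01,  6.80500863e-01,
        -1.14652998e+03],
       [ 0.00000000e+00,  0.00000000e+00,  0.00000000e+00,
         1.00000000e+00]])}
{'fov_y': 71.77722254826661, 'cx': 251.08222136237904, 'cy': 190.15565949914816, 'hand_eye': array([[-4.46861621e-04,  9.54350090e-01,  2.98689984e-01,
         8.11788872e+01],
       [ 9.99999900e-01,  4.29189481e-04,  1.24759979e-04,
        -5.65787101e-02],
       [-9.12990171e-06,  2.98690010e-01, -9.54350186e-01,
        -1.61568105e+02],
       [ 0.00000000e+00,  0.00000000e+00,  0.00000000e+00,
         1.00000000e+00]])}
```

View pics/scene0.png

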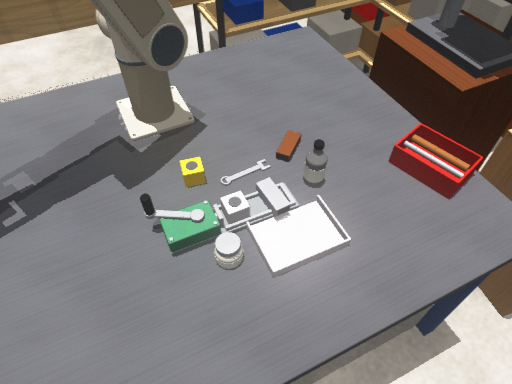

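View pics/side0.png

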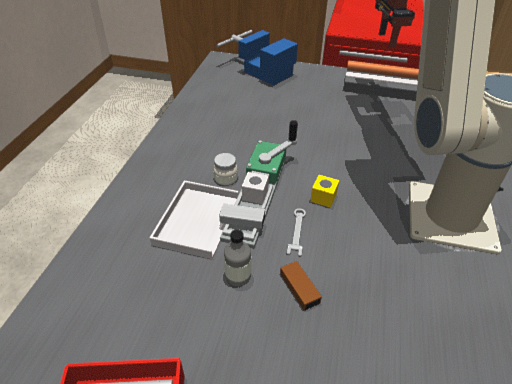

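The scene view shows a steel-grey bar across the rails at (272,196), with the blank at (235,207), the lever's black handle at (147,205), the white tray at (298,235), the bottle at (316,163), the wrench at (245,172) and the jar at (228,250). In the side view the bar is at (242,217), the blank at (256,187) and the handle at (293,131).

Look-alikes in the scene view:
- **Offcut:** the steel bar on the rails (272,196), the red-brown bar (289,146), and bars in the red box (440,152). I choose the steel bar.
- **Blank:** the aluminium block (235,207) and the yellow block (192,171). I choose the aluminium one.

Next I'll run the networks and take one close crop.

```bash
cat > h.py <<'E'
import numpy as np, cv2
from scipy.optimize import least_squares
from scipy.spatial.transform import Rotation as R
from workcell import ctrl, optics
def wristpose():
    o=ctrl.get_obs(); T=np.eye(4); T[:3,:3]=R.from_rotvec(o["orientation"]).as_matrix(); T[:3,3]=o["ee_pos"]; return T
def cam(n,T=None):
    m=optics.camera_model(n); f=192/np.tan(np.radians(m["fov_y"]/2))
    V=m["view"] if "view" in m else np.linalg.inv(T@m["hand_eye"])
    return f,m["cx"],m["cy"],V
def proj(c,P):
    f,cx,cy,V=c; p=np.atleast_2d(P)@V[:3,:3].T+V[:3,3]
    return np.c_[cx+f*p[:,0]/-p[:,2],cy-f*p[:,1]/-p[:,2]]
def tri(obs):  # [(cam,(u,v)),...]
    r=least_squares(lambda P:np.ravel([proj(c,P)[0]-uv for c,uv in obs]),[500,0,50],loss="soft_l1")
    return r.x,np.abs(r.fun).max()
def plane(c,uv,z):
    f,cx,cy,V=c; d=V[:3,:3].T@np.array([(uv[0]-cx)/f,-(uv[1]-cy)/f,-1]); o=-V[:3,:3].T@V[:3,3]
    return o+d*(z-o[2])/d[2]
E
python3 - <<'E'
from h import *
S,D=cam("scene"),cam("side")
for t in ["feeder","offcut","blank","handle","oil","wrench","grease"]:
    r={}
    for n in ["scene","side"]:
        L=optics.masks_of(t,n); r[n]=L
        print(t,n,[(round(d["conf"],2),np.round(d["extent"]).astype(int).tolist(),np.round(np.argwhere(d["pixels"]).mean(0)[::-1],1).tolist()) for d in L[:3]])
    if r["scene"] and r["side"]:
        c=[np.argwhere(r[n][0]["pixels"]).mean(0)[::-1] for n in ["scene","side"]]
        print("   tri",tri([(S,c[0]),(D,c[1])]))
a=cv2.imread("pics/scene0.png")[130:280,130:360];b=cv2.imread("pics/side0.png")[110:290,140:350]
f=lambda x:cv2.resize(x,None,fx=3.4,fy=3.4,interpolation=cv2.INTER_CUBIC)
cv2.imwrite("pics/cs.png",f(a)); cv2.imwrite("pics/cd.png",cv2.resize(b,None,fx=3.3,fy=3.3,interpolation=cv2.INTER_CUBIC))
E
```

```text
feeder scene [(0.68, [245, 230, 212, 96], [257.7, 228.9])]
feeder side [(0.72, [279, 142, 38, 42], [281.1, 143.8]), (0.67, [222, 189, 149, 140], [217.6, 205.6])]
   tri (array([682.94126893,  60.19351118, 153.3187686 ]), np.float64(81.765519064697))
offcut scene [(0.67, [274, 198, 34, 33], [272.6, 195.8]), (0.62, [245, 231, 214, 97], [257.7, 229.0]), (0.6, [286, 146, 24, 27], [288.2, 145.5])]
offcut side [(0.9, [301, 287, 38, 49], [300.2, 285.1]), (0.7, [244, 216, 48, 23], [241.7, 215.6])]
   tri (array([ 366.95435707,  209.36757654, -162.3109682 ]), np.float64(18.12917127677656))
blank scene [(0.93, [237, 206, 32, 32], [235.2, 206.9]), (0.76, [194, 170, 26, 29], [192.3, 170.7])]
blank side [(0.96, [326, 192, 30, 32], [324.5, 190.2]), (0.62, [256, 191, 31, 30], [254.8, 187.4])]
   tri (array([518.38355043,  70.36522465,  34.06987525]), np.float64(65.94933713275333))
handle scene [(0.65, [172, 209, 66, 31], [169.5, 211.7])]
handle side [(0.61, [278, 143, 40, 44], [280.9, 144.0])]
   tri (array([494.79004362, -92.54507885,  78.75809203]), np.float64(1.1428109990673647))
oil scene [(0.66, [315, 167, 24, 47], [315.2, 164.7])]
oil side [(0.74, [237, 258, 29, 55], [237.0, 260.1])]
   tri (array([504.51697688, 333.59247881,  61.67689505]), np.float64(0.38284043887063035))
wrench scene [(0.71, [273, 197, 34, 31], [273.0, 196.1]), (0.7, [244, 173, 51, 27], [245.8, 171.9]), (0.58, [314, 166, 21, 49], [315.3, 164.4])]
wrench side [(0.63, [298, 232, 20, 46], [296.4, 232.0])]
   tri (array([407.8060682 , 109.76646011, -63.28905202]), np.float64(41.81859286880976))
grease scene [(0.69, [228, 249, 25, 36], [228.0, 250.3])]
grease side [(0.74, [226, 167, 27, 31], [225.3, 168.8])]
   tri (array([636.38005065,   3.88759072,  32.84601528]), np.float64(0.8057805731214955))
```

View pics/cs.png

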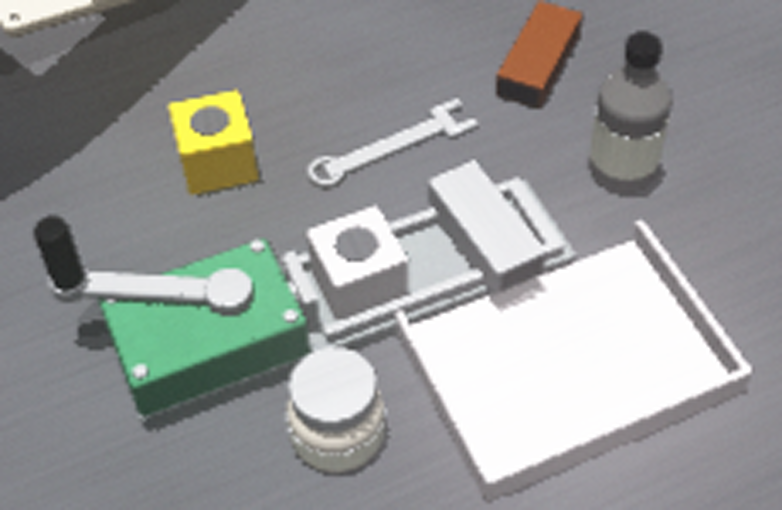

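The crop confirms the choice. The steel bar lies across both rails in front of the aluminium blank, and the red-brown bar and yellow block stand clear on the bench. I'll fit the feeder pose from the housing and tray corners, then refine it with the wrist camera.

```bash
python3 - <<'E'
from h import *
S,D=cam("scene"),cam("side")
pk=lambda u,v:np.array([130+u/3.4,130+v/3.4])
# model pts (x,y,z, trayflag), picks
L=[((-45,-280,60,0),pk(103,312)),((45,-280,60,0),pk(141,399)),((-45,-145,60,0),pk(266,242)),((45,-145,60,0),pk(307,336)),
((204.5,-110,30,1),pk(488,484)),((204.5,110,30,1),pk(750,371)),((45,110,30,1),pk(640,222)),((45,-110,30,1),pk(400,316))]
def W(p,m):
    x,y,a,ty=p; my=m[1]+(ty if m[3] else 0)
    return np.array([x+np.cos(a)*m[0]-np.sin(a)*my,y+np.sin(a)*m[0]+np.cos(a)*my,m[2]])
r=least_squares(lambda p:np.ravel([proj(S,W(p,m))[0]-q for m,q in L]),[530,150,0.,0],loss="soft_l1")
print(r.x,np.round(r.fun,1))
p=r.x
for n,m in dict(blank=None,housing=(0,-212,60,0)).items():
    if m: print(n,W(p,m),proj(D,W(p,m)))
# objects
f=lambda n,t,i:np.argwhere(optics.masks_of(t,n)[i]["pixels"]).mean(0)[::-1]
def fe(P): a=p[2]; d=P[:2]-p[:2]; return np.array([np.cos(a)*d[0]+np.sin(a)*d[1],-np.sin(a)*d[0]+np.cos(a)*d[1],P[2]])
for n,a,b in [("offcut",(272.6,195.8),(241.7,215.6)),("blank",(235.2,206.9),(254.8,187.4)),("handletop",pk(52,222),(293,122)),("oil",(315.2,164.7),(237,260.1)),("grease",(228,250.3),(225.3,168.8)),("wrench",(245.8,171.9),(296.4,232))]:
    P,e=tri([(S,np.array(a)),(D,np.array(b))]); print(n,P.round(1),"feeder",fe(P).round(1),round(e,2))
E
```

```text
[5.39270586e+02 1.57881975e+02 4.07437074e-03 3.13020961e+01] [-1.5 -1.9 -1.4  0.1  0.3  0.1  1.7 -2.   1.5  1.5  1.  -0.2 -0.3 -0.3
 -1.5  1. ]
housing [540.13435013 -54.11626535  60.        ] [[261.58677328 155.09262743]]
offcut [537.3 179.6  41.1] feeder [-1.8 21.7 41.1] 0.58
blank [530.1  71.6  44.7] feeder [ -9.5 -86.2  44.7] 0.52
handletop [ 468.  -133.3  135.3] feeder [ -72.5 -290.9  135.3] 0.34
oil [504.6 333.6  61.7] feeder [-33.9 175.8  61.7] 0.39
grease [636.3   3.9  32.8] feeder [  96.4 -154.4   32.8] 0.81
wrench [394.7 165.5   3.7] feeder [-144.6    8.2    3.7] 0.38
```

```bash
python3 -m jog '[[0,0,-0.2,0,0,0.9,0.75],[0,0,-0.2,0,0,0.9,0.75],[0,0,-0.2,0,0,0.9,0.75],[0,0,-0.2,0,0,0.93,0.75],[0.44,-0.93,0,0,0,0,0.75],[0.44,-0.93,0,0,0,0,0.75],[0.44,-0.93,0,0,0,0,0.75],[0.44,-0.93,0,0,0,0,0.75],[0.44,-0.93,0,0,0,0,0.75],[0.44,-0.93,0,0,0,0,0.75],[0.44,-0.93,0,0,0,0,0.75],[0.44,-0.93,0,0,0,0,0.75],[0.44,-0.93,0,0,0,0,0.75],[0.44,-0.93,0,0,0,0,0.75],[0.44,-0.93,0,0,0,0,0.75],[0.44,-0.93,0,0,0,0,0.75],[0.44,-0.93,0,0,0,0,0.75],[0.44,-0.93,0,0,0,0,0.75],[0,0,0,0,0,0,0.75],[0,0,0,0,0,0,0.75]]'
python3 - <<'E'
from h import *
T=wristpose(); im=optics.get_image("wrist"); np.save("T1.npy",T); cv2.imwrite("pics/w1.png",im[:,:,::-1])
cv2.imwrite("pics/w1x.png",cv2.resize(im[:,:,::-1],(780,585),interpolation=cv2.INTER_CUBIC))
E
```

```text
t: 2.8
ee_pos: [478.5, -58.5, 254.6]
orientation: [3.141, 0.005, -0.0]
ft_force: [-0.7, -1.1, -0.1]
width: 65.8
grasp_force: 0.0
```

View pics/w1x.png

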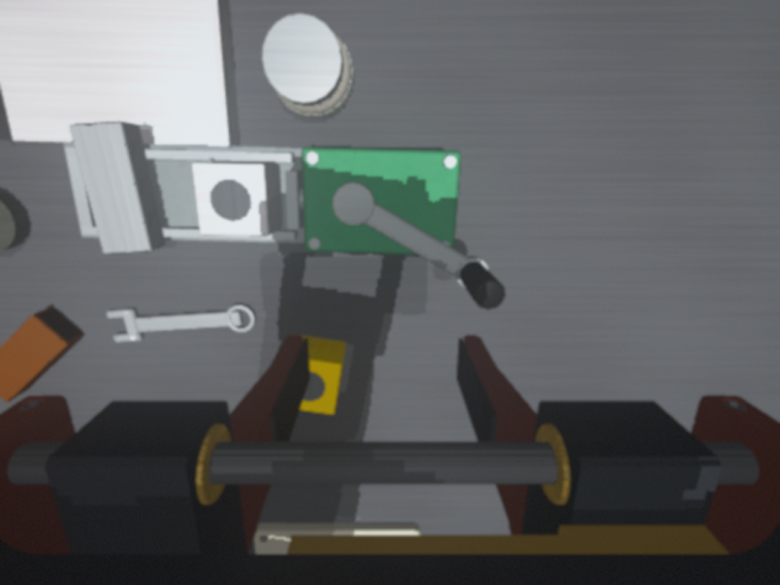

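The wrist view shows the offcut at about (115,187), the blank top at (231,200), the pivot disc at (353,204), the handle top at (487,291) and the housing corners at (303,150), (460,152) and (304,254). Next I'll take a second view from above the offcut.

```bash
python3 -m jog '[[0,-1,0,0,0,0,0.75],[0,-1,0,0,0,0,0.75],[0,-1,0,0,0,0,0.75],[0,-1,0,0,0,0,0.75],[0,-0.9,0,0,0,0,0.75],[0,0,0,0,0,0,0.75],[0,0,0,0,0,0,0.75]]'
python3 - <<'E'
from h import *
T=wristpose(); im=optics.get_image("wrist"); np.save("T2.npy",T); cv2.imwrite("pics/w2.png",im[:,:,::-1])
cv2.imwrite("pics/w2x.png",cv2.resize(im[:,:,::-1],(780,585),interpolation=cv2.INTER_CUBIC))
E
```

```text
t: 3.55
ee_pos: [478.1, 136.0, 254.6]
orientation: [3.141, 0.001, -0.0]
ft_force: [0.4, -0.0, 0.4]
width: 66.1
grasp_force: 0.0
```

View pics/w2x.png

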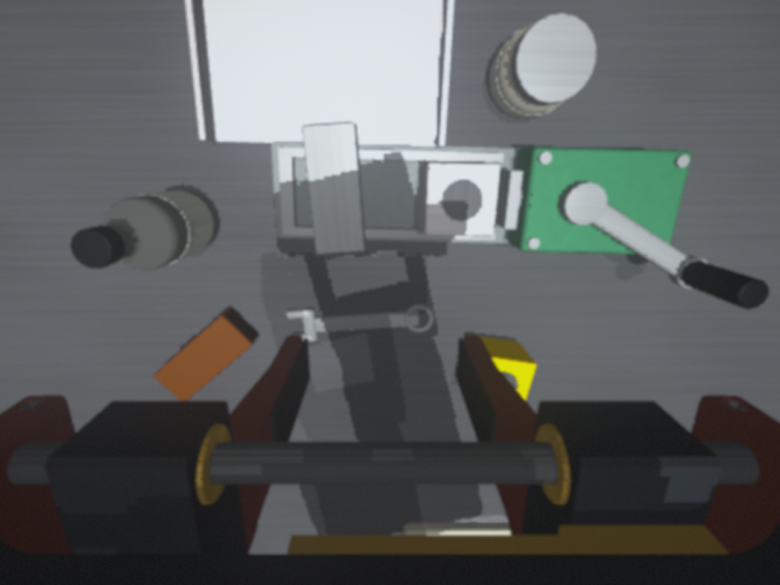

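The second view shows the offcut's top face at (303,125), (355,122), (364,250) and (318,254). The blank centre is at (462,199), the pivot at (586,204), the handle top at (745,292), and the tray walls meet the bed at (202,138) and (440,145). The bottle at about (160,225) is clear of the offcut.

```bash
python3 - <<'E'
from h import *
C1,C2=cam("wrist",np.load("T1.npy")),cam("wrist",np.load("T2.npy"))
s=512/780; k=lambda u,v:np.array([u*s,v*s])
for n,a,b in [("pivotdisc",(353,204),(586,204)),("handletop",(487,291),(745,292)),("handlebase",(466,266),(690,270)),("blankbore",(231,200),(462,200)),("screwTL",(312,158),(546,158)),("screwTR",(450,162),(684,160)),("screwBL",(314,244),(534,243)),("offTL",(72,126),(303,125)),("jar",(302,58),(556,58))]:
    P,e=tri([(C1,k(*a)),(C2,k(*b))]); print(n,P.round(1),round(e,2))
print("offcut top z=55",[plane(C2,k(*q),55).round(0)[:2].tolist() for q in [(303,125),(355,122),(364,250),(318,254)]])
print("housing z60 v1",[plane(C1,k(*q),60).round(0)[:2].tolist() for q in [(303,150),(460,152),(456,252),(304,254)]])
print("housing z60 v2",[plane(C2,k(*q),60).round(0)[:2].tolist() for q in [(533,148),(690,151),(666,253),(520,251)]])
print("blank z70 v1",[plane(C1,k(*q),70).round(0)[:2].tolist() for q in [(193,163),(267,163),(270,235),(198,235)]])
print("bed+y corner z15",[plane(C2,k(*q),15).round(0)[:2].tolist() for q in [(273,143),(276,240)]])
print("tray walls inner",[plane(C2,k(*q),5).round(0)[:2].tolist() for q in [(217,141)]],[plane(C2,k(*q),30).round(0)[:2].tolist() for q in [(202,138),(441,145)]])
E
```

```text
pivotdisc [527.  -34.2  73. ] 0.09
handletop [ 467.3 -137.8  125.7] 0.52
handlebase [ 472.8 -131.5   75.6] 1.48
blankbore [529.8  68.7  69.1] 0.0
screwTL [ 5.635e+02 -2.000e-01  6.320e+01] 0.06
screwTR [ 561.3 -114.8   63.9] 0.49
screwBL [491.7   1.6  63.1] 0.27
offTL [589.4 202.4  50.5] 0.45
jar [636.1   3.   68.5] 0.07
offcut top z=55 [[590.0, 202.0], [592.0, 158.0], [484.0, 152.0], [480.0, 194.0]]
housing z60 v1 [[570.0, 8.0], [569.0, -123.0], [484.0, -125.0], [482.0, 12.0]]
housing z60 v2 [[571.0, 10.0], [569.0, -121.0], [482.0, -119.0], [484.0, 12.0]]
blank z70 v1 [[559.0, 96.0], [560.0, 36.0], [500.0, 38.0], [500.0, 100.0]]
bed+y corner z15 [[577.0, 238.0], [486.0, 242.0]]
tray walls inner [[579.0, 294.0]] [[581.0, 297.0], [575.0, 83.0]]
```

```bash
python3 -m jog '[[0.78,-0.5,0,0,0,0,0.75],[0.78,-0.5,0,0,0,0,0.75],[0,0,0,0,0,-0.6,0.75],[0,0,0.9,0,0,0,0.75],[0,0,0.9,0,0,0,0.75],[0,0,0.9,0,0,0,0.75],[0,0,0.9,0,0,0,0.75],[0,0,0.9,0,0,0,0.75],[0,0,0.5,0,0,0,0.75],[0,0,0.35,0,0,0,0.75],[0,0,0.2,0,0,0,0.75],[0,0,0,0,0,0,0.75]]'
```

```text
t: 4.8
ee_pos: [540.6, 175.9, 32.3]
orientation: [3.14, 0.098, -0.001]
ft_force: [-0.5, 0.3, -0.4]
width: 65.9
grasp_force: 0.0
```

```bash
python3 -m jog '[[0,0,0,0,0,0,0],[0,0,0,0,0,0,0],[0,0,0,0,0,0,0],[0,0,0,0,0,0,0],[0,0,0,0,0,0,0],[0,0,0,0,0,0,0]]'
```

```text
t: 5.4
ee_pos: [541.4, 177.3, 33.7]
orientation: [-3.139, -0.1, -0.003]
ft_force: [-1.1, 1.2, 6.5]
width: 44.6
grasp_force: 30.0
```

```bash
python3 -m jog '[[0,0,-0.4,0,0,0,0],[0,0,-0.8,0,0,0,0],[0.5,0,0,0,0,0,0],[0.6,0,0,0,0,0,0],[0.6,0,0,0,0,0,0],[0.6,0,0,0,0,0,0],[0.6,0,0,0,0,0,0],[0,0,0,0,0,0,0],[0,0,0.6,0,0,0,0],[0,0,0.6,0,0,0,0],[0,0,0.3,0,0,0,0],[0,0,0.1,0,0,0,0],[0,0,0.08,0,0,0,0],[0,0,0,0,0,0,0]]'
```

```text
t: 6.8
ee_pos: [656.6, 184.3, 14.1]
orientation: [-3.14, -0.1, -0.001]
ft_force: [-0.8, -0.5, -2.9]
width: 44.7
grasp_force: 30.0
```

```bash
python3 -m jog '[[0,0,0.03,0,0,0,0],[0,0,0.02,0,0,0,0],[0,0,0,0,0,0,0.75],[0,0,0,0,0,0,0.75],[0,0,0,0,0,0,0.75],[0,0,0,0,0,0,0.75],[0,0,-0.5,0,0,0,0.75],[0,0,-1,0,0,0,0.75],[0,0,-1,0,0,0,0.75],[0,0,-1,0,0,0,0.75],[0,0,-1,0,0,0,0.75],[0,0,0,0,0,0.6,0.75]]'
python3 - <<'E'
from h import *
T=wristpose(); im=optics.get_image("wrist"); np.save("T3.npy",T)
a=im[:,:,::-1]; b=optics.get_image("scene")[:,:,::-1]
cv2.imwrite("pics/p3.png",cv2.resize(np.hstack([a,b]),(800,300),interpolation=cv2.INTER_AREA))
E
```

```text
t: 8.0
ee_pos: [659.9, 185.1, 198.6]
orientation: [-3.139, 0.0, -0.017]
ft_force: [0.8, 0.8, -0.7]
width: 65.6
grasp_force: 0.0
```

View pics/p3.png

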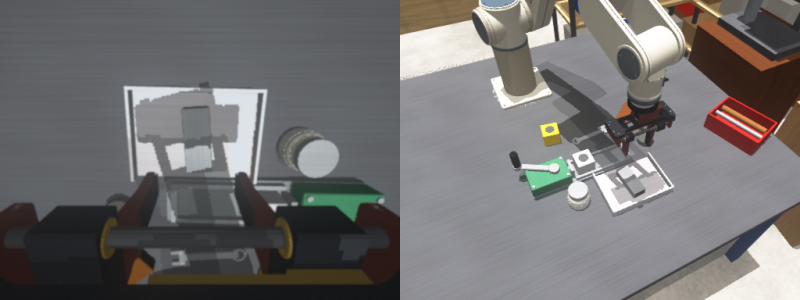

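The offcut lies flat in the middle of the tray (wrist half (197,138), scene half (630,182)), and the blank and bystanders haven't moved. Next I'll go to the lever with the fingers shut, behind the handle and squared to its tangent.

```bash
python3 -m jog '[[-0.643,0.833,0,0,0,0,0],[-0.643,0.833,0,0,0,0,0],[-0.643,0.833,0,0,0,0,0],[-0.643,0.833,0,0,0,0,0],[-0.643,0.833,0,0,0,0,0],[-0.643,0.833,0,0,0,0,0],[-0.643,0.833,0,0,0,0,0],[-0.643,0.833,0,0,0,0,0],[-0.643,0.833,0,0,0,0,0],[0,0,0,0,0,1,0],[0,0,0,0,0,1,0],[0,0,0,0,0,1,0],[0,0,0,0,0,1,0],[0,0,0,0,0,1,0],[0,0,0,0,0,0,0]]'
```

```text
t: 9.6
ee_pos: [424.3, -115.7, 190.6]
orientation: [-3.035, 0.812, 0.003]
ft_force: [-0.2, -0.1, -0.7]
width: 0.2
grasp_force: 0.0
```

```bash
python3 -m jog '[[0,0,0.8,0,0,0,0],[0,0,0.8,0,0,0,0],[0,0,0.6,0,0,0,0],[0,0,0.3,0,0,0,0],[0,0,0,0,0,0,0],[0.3,0,0,0,0,0,0],[0.3,0,0,0,0,0,0],[0,0,0,0,0,0,0]]'; python3 - <<'E'
from h import *
b=optics.get_image("scene")[150:250,100:240,::-1]
cv2.imwrite("pics/p4.png",cv2.resize(b,None,fx=4,fy=4,interpolation=cv2.INTER_CUBIC))
E
```

```text
t: 10.4
ee_pos: [448.6, -129.1, 92.7]
orientation: [3.035, -0.812, 0.006]
ft_force: [-0.2, 1.4, 0.8]
width: 0.6
grasp_force: 0.6
```

View pics/p4.png

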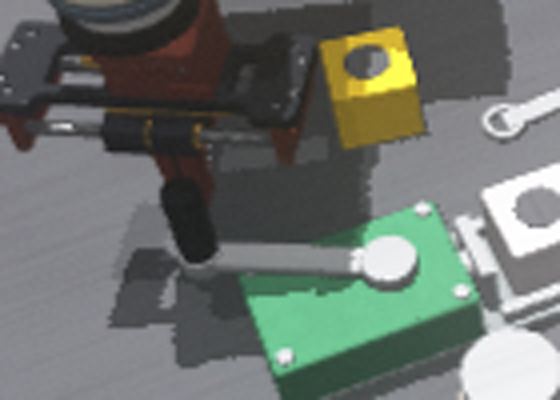

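The closed fingers stand directly behind the handle (crop about (190,200)), and the lever is still home. Now the slow swing about the pivot.

```bash
python3 -m jog '[[0.158,0.025,0,0,0,-0.5,0],[0.158,0.025,0,0,0,-0.5,0],[0.158,0.025,0,0,0,-0.5,0],[0.158,0.025,0,0,0,-0.5,0],[0.158,0.025,0,0,0,-0.5,0],[0.158,0.025,0,0,0,-0.5,0],[0.158,0.025,0,0,0,-0.5,0],[0.158,0.025,0,0,0,-0.5,0],[0.158,0.025,0,0,0,-0.5,0],[0.158,0.025,0,0,0,-0.5,0],[0.158,0.025,0,0,0,-0.5,0],[0.158,0.025,0,0,0,-0.5,0],[0.158,0.025,0,0,0,-0.5,0],[0.158,0.025,0,0,0,-0.5,0],[0.158,0.025,0,0,0,-0.5,0],[0.158,0.025,0,0,0,-0.5,0],[0.158,0.025,0,0,0,-0.5,0],[0.158,0.025,0,0,0,-0.5,0],[0,0,0,0,0,0,0],[0,0,0,0,0,0,0]]'
```

```text
t: 12.45
ee_pos: [552.8, -154.9, 91.6]
orientation: [3.072, 0.655, -0.003]
ft_force: [-4.3, -6.6, -0.3]
width: 0.3
grasp_force: 2.9
```

```bash
python3 -m jog '[[0.158,0.025,0,0,0,-0.5,0],[0.08,0.01,0,0,0,-0.2,0],[0,0,0,0,0,0,0]]';python3 -m jog '[[0.06,0,0,0,0,0,0],[0,0,0,0,0,0,0]]'; python3 -m jog '[[0.06,0,0,0,0,0,0],[0,0,0,0,0,0,0]]'
```

```text
t: 12.75
ee_pos: [561.7, -152.5, 91.6]
orientation: [3.045, 0.768, -0.004]
ft_force: [-6.1, -8.7, -0.4]
width: 0.4
grasp_force: 4.2
t: 12.95
ee_pos: [563.7, -151.6, 91.6]
orientation: [3.045, 0.767, -0.004]
ft_force: [-5.3, -10.7, -0.6]
width: 0.6
grasp_force: 4.7
t: 13.15
ee_pos: [564.4, -151.2, 91.5]
orientation: [3.044, 0.768, -0.009]
ft_force: [-11.6, -16.1, 2.1]
width: 0.3
grasp_force: 8.2
```

```bash
python3 -m jog '[[0.06,0,0,0,0,0,0],[0,0,0,0,0,0,0],[0,0,0,0,0,0,0],[0,0,0,0,0,0,0],[0,0,0,0,0,0,0],[0,0,0,0,0,0,0],[0,0,0,0,0,0,0],[0,0,0,0,0,0,0],[0,0,0,0,0,0,0],[0,0,0,0,0,0,0]]'; python3 - <<'E'
from h import *
b=optics.get_image("scene")[140:290,130:330,::-1]
cv2.imwrite("pics/p5.png",cv2.resize(b,None,fx=4,fy=4,interpolation=cv2.INTER_CUBIC))
E
```

```text
t: 14.15
ee_pos: [564.9, -150.9, 91.5]
orientation: [3.045, 0.767, -0.013]
ft_force: [-16.7, -19.7, 6.3]
width: 0.3
grasp_force: 12.0
```

View pics/p5.png

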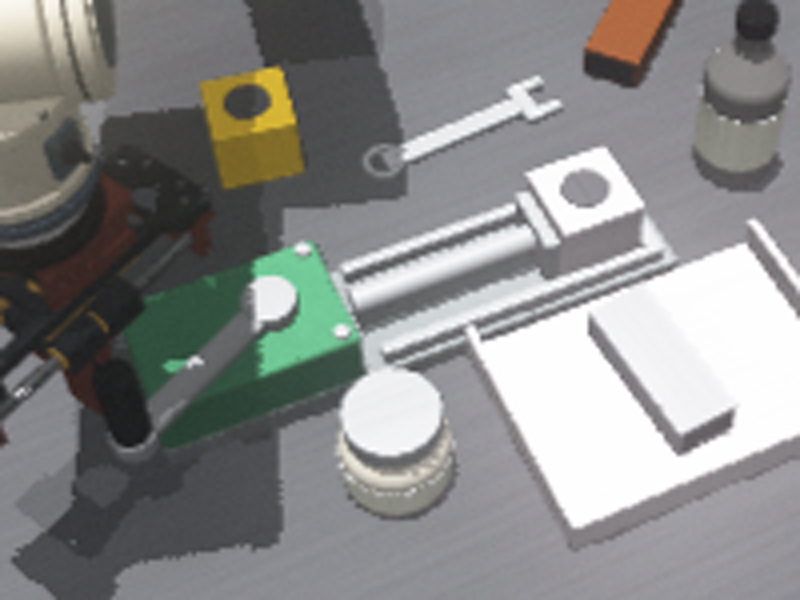

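The blank is up at the end stop (crop (585,205)) with the ram against it, and the lever is on its stop at about 26 N after more than 1 s. I'll let go now by backing the fingers off outwards.

```bash
python3 -m jog '[[-0.5,0.1,0,0,0,0,0],[-0.8,0.4,0,0,0,0,0],[-0.8,0.5,0,0,0,0,0],[-0.6,0.6,0,0,0,0,0],[0,0.5,0,0,0,0,0],[0,0,-0.8,0,0,0,0],[0,0,-0.8,0,0,0,0],[0,0,-0.8,0,0,0,0],[0,0,0,0,0,0,0],[0,0,0,0,0,0,0],[0,0,0,0,0,0,0],[0,0,0,0,0,0,0],[0,0,0,0,0,0,0],[0,0,0,0,0,0,0],[0,0,0,0,0,0,0]]'; python3 - <<'E'
from h import *
b=optics.get_image("scene")[120:290,120:340,::-1]
cv2.imwrite("pics/p6.png",cv2.resize(b,None,fx=3.5,fy=3.5,interpolation=cv2.INTER_CUBIC))
E
```

```text
t: 15.7
ee_pos: [513.8, -272.5, 187.0]
orientation: [-3.046, -0.766, 0.001]
ft_force: [0.1, -0.4, 0.1]
width: 0.9
grasp_force: 0.0
```

View pics/p6.png

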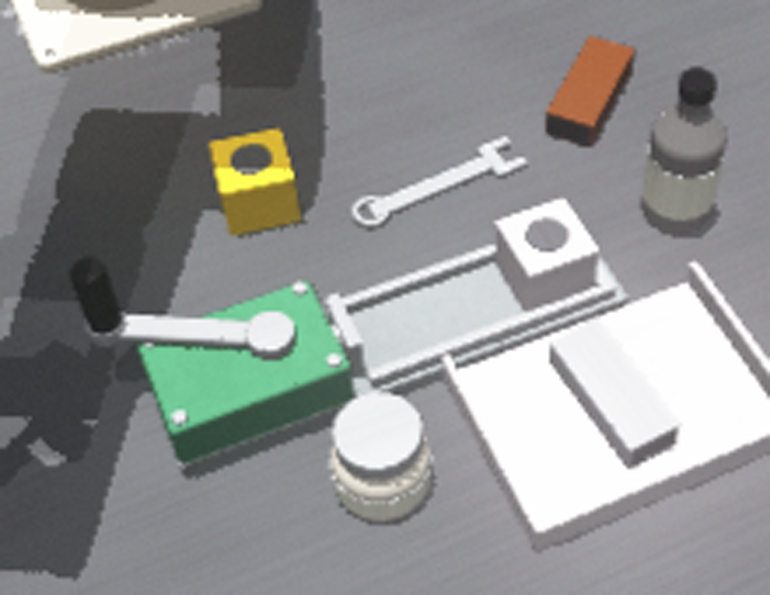

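The lever and ram are back home, and the blank sits at the far end of the rails (crop (548,234)). The offcut lies flat in the tray and the bystanders are where they were. One numeric check on the blank, and I hand in if it agrees.

```bash
python3 - <<'E'
from h import *
y=plane(cam("scene"),(120+548/3.5,120+234/3.5),70); print(y.round(1), "expected about 530,188")
if abs(y[1]-188)<7: print(ctrl.close_job())
E
```

```text
[536.6 192.6  70. ] expected about 530,188
the job is handed in; nothing more can be done
None
```

I handed the job in at about 16 s: the offcut lies flat in the scrap tray, the lever was held on its stop for about 1 s and sprang back home, and the blank sits at the end stop (within about 5 mm along the feed by the final camera check), with the bottle, wrench and jar unmoved in the last picture.

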